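# Lay a polished slab on the light-box and hold its spring shutter open at the mark

### The job

Pick the polished stone slab off its wooden stand by its narrow edges, never touching the polished faces with the fingers, and with the shutter still shut set it down gently, without dropping it, centred and square on the raised window of the light-box (long side of the slab along the long side of the window). Let go of it, then take the shutter's upright tab, pull the spring-return shutter out until its pointer is level with the mark clip, and keep it there: the program finishes while still holding the tab at the mark. Leave the jar, the bowl and the loupe where they are.

Things in the scene. Friction and masses are not known exactly. Their poses are not given: they have to be found in the camera images.
- slab: Pale grey-brown banded stone slab, 70 (its x) x 50 (its y) x 7 mm, 55 g, loose, lying flat on the stand. Origin: centre of the underside (24 mm above the bench at the start); z up. Grip its narrow edges (6 mm thick; 50 mm across y is easiest); the polished faces cover all but a 3 mm border above and below. It overhangs the stand's top by about 7 mm all round, roughly in line with it.
- slab_faces: The polished faces of the slab (64 x 44 mm, top and bottom), part of the slab; same origin and axes as the slab. Fingers must not touch it.
- stand: Fixed dark wooden stand, 24 mm high: foot 80 x 44 x 10 mm, upper part 56 x 34 mm. Origin: centre of the underside, long side along its x. It may be left or right of the light-box.
- window (a point): Centre of the top of the light-box's raised glass window, 60 mm above the bench. Window 60 (its x) x 40 (its y) mm, 10 mm proud of the fixed grey box (110 x 140 x 50 mm, window in the middle); the slab overhangs it 5 mm all round. x points away from the shutter's tab, z up; the shutter pulls out along -x.
- shutter (a joint): Travel of the spring-return shutter slide in m: 0 shut, stop at 0.062; grows as the tab is pulled along the window's -x. The spring pulls it back: about 3.6 N when shut, 80 N/m more as it opens (about 8 N at 0.055). Released, it shuts itself.
- pull_tab (a point): Black upright tab on the shutter slide in front of the box: 14 (its x, along the pull) x 26 (its y) x 44 mm high. This point: centre of its underside, 46 mm above the bench; same axes as the window. Shut, it stands 108 mm from the window's centre along the window's -x. Below it: flat steel slide 22 mm wide, top at 46 mm, and dark steel bed 70 mm wide, top at 38 mm.
- pointer (a point): Pointer of the shutter: top of the outer end of a small steel bar, 3 mm wide, that sticks out sideways (window's +y) from the slide, 33 mm behind the tab's centre (towards the box), 46 mm above the bench. Moves with the shutter.
- mark: The mark: fixed bright steel clip on the +y side of the bed, a bar 3 (x) x 12 (y) x 8 mm high, parallel to the pointer, just beside its path. Origin: centre of the bar's underside, 38 mm above the bench; same axes as the window. The pointer is at the mark when both have the same place along the window's x; the mark is 25 to 50 mm ahead (-x) of the shut pointer.
- jar: Closed green glass jar, 60 mm diameter, 75 mm high, loose bystander on the other side of the light-box from the stand. Origin: centre of the underside. Leave it alone.
- bowl: White bowl with rough stones, 110 mm diameter, 40 mm high, loose bystander to the left, a little beyond the light-box. Origin: centre of the underside. Leave it alone.
- loupe: Folding hand loupe lying on the bench to the right, a little beyond the light-box: steel case 34 x 24 x 14 mm with a round lens 28 mm across beside it, about 65 mm long (its x), loose bystander. Origin: underside, near the joint of case and lens. Leave it alone.
Mind the look-alikes: they are no part of the job. There is more than one size of the slab; the job needs the larger.

How it is judged:
By the outcome, as a careful person would: the job done as asked, in the order asked, and still so for the second after the job is handed in, while the arm keeps its last pose, push and grip.
It also fails if it takes over 56 s, if anything falls off the work surface, if the arm or the gripper's body presses on something with over 40 N, if the wrist force passes 120 N, or if a joint passes its speed limit or range.

### The arm

A 6-joint arm with a two-finger parallel gripper is mounted at the origin on the work surface. World frame = base frame: x ahead of the robot, y to its left, z up, the work surface at z = 0. Lengths are in m, angles in rad, forces in N, time in s.
With the tool pointing down it reaches from about 0.425 to 0.95 m from the base axis. Payload 3.5 kg.
Tool frame: the origin (TCP) lies on the centre line of the jaws, within the pads' length; the fingertips stand 8 mm ahead of it and the grasp point (between the pads) lies 11 mm behind it; z points along the fingers, y is the line along which they close (so a half turn about z gives the same grasp; the last joint's range is limited). The gripper opens to 85 mm and grips with 20 to 120 N. Pads are 22 mm wide; open, the fingers measure 114 mm over their backs; the gripper's body (76 mm by 85 mm) begins 54 mm behind the grasp point. The pads swing forward as they close: fully open they stand 13 mm farther back than shut.
Start: joints at [1.112, 0.286, 1.577, -0, 1.279, -0.15], TCP at [0.205, 0.643, 0.239] pointing down, gripper open.
Joint ranges: [-2.77, 2.77], [-0.9, 2.22], [0.21, 2.48], [-1.53, 4.67], [0.24, 2.81], [-2.84, 2.84]. Speed limits (rad/s): [2.79, 2.79, 3.14, 3.14, 3.14, 3.14].

### API

Orientations are given as a unit quaternion [x, y, z, w].
In Python, from plant import ctrl gives the robot as it stands. The module is installed in compiled form; this text tells all that it offers.
- The arm moves only by the tool send_rows, never from a script. Its argument "steps" is a list of rows, each a list of 5 numbers: the shift along the tool's x, y, z in m, then the turn about the tool's z in degrees, then the opening, from -1 (shut) to 1 (fully open). A call has 1 to 12 rows; each row is the pose to reach, as a shift and turn from the pose commanded when the call began, along the tool's axes at that moment; what a row does not reach only later rows make up. A row lasts 1/10 s, in which the tool goes at most 50 mm and 8.59 degrees, less where a joint would pass 70% of its speed; a pose out of reach is approached as far as the arm can. A call with a gripper value outside its range is refused whole. The fingers move at their own pace and stop on an object; "squeeze" is the grip in N (left out, the last holds). Time passes only in rows, so rows that repeat a pose let the fingers close. It gives the time, the measured TCP pose, the force, the opening and the grip force at its end, in the units of the state.
- ctrl.get_state(): the state, without advancing time (a new reading comes with each control period).
- ctrl.read_camera(name): name is "side" or "top" or "wrist"; returns the picture (400x640x3 uint8, red, green, blue); there is no depth.
- ctrl.calibration(name): a dict with "intrinsics" (3x3 intrinsics, pixels), "k1" (the pictures are not rectified: a ray, as slopes to the right and down, at radius r is drawn at 1 + k1 r^2 times it, then the intrinsics apply), "extrinsics" (4x4, takes a point from world to camera coordinates); the wrist camera has in their place "tool_from_camera" (4x4, takes a point from camera to tool coordinates, whose origin is the TCP and whose axes are the flange's). Camera axes: x right, y up, looking along -z (the intrinsics and any distortion apply to the point x, -y, -z); pixel columns grow to the right and rows downward; lengths in m; the calibration is good to about 2 mm. A picture is of the moment at which its call begins: read the wrist's pose just before it. calibration takes no time and is no camera call.
- ctrl.sign_off(): hands the job in; it is judged then, once.
The state is a dict: "time": time; "qpos": joint angles; "dq": joint speeds; "joint_efforts": joint torques, N m; "eef_pos": TCP position; "tcp_rot": TCP orientation; "contact_force": force on the tool from outside, world axes, zero at the start; "wrist_torque": the same for the moment, N m; "opening": opening from 0.0 (shut) to 1.0 (fully open); "finger_force": force on a finger pad.
Only numpy, scipy, OpenCV 4.12 (cv2) and the standard library are available. Lean on these libraries where they do the work, as an engineer would, in place of code of your own. Each camera call takes 0.05 s, during which the arm holds its last target. There are 200 camera calls.

## Working session

There is one attempt and no reset: what is moved stays moved. The work goes in short steps, Python scripts to look and compute and a tool call to move; the robot and the scene stay as the last step left them, time stands still between calls to the robot, and variables do not carry over. Pictures are saved under pics/ and viewed, at most 10 in all, crops included, and the job is handed in when it is done.

Besides the shell and the picture viewer there is one more tool, called after ">>>" by a JSON object that holds its "api" and its "payload", one argument or row to a line. send_rows: Moves the arm, as the interface text tells. Its arguments: {"type":"object","properties":{"steps":{"type":"array","items":{"type":"array","items":{"type":"number"}}},"squeeze":{"type":"number"}},"required":["steps"]}

```bash
mkdir -p pics
cat > h.py <<'E'
import numpy as np, cv2
from plant import ctrl
from scipy.spatial.transform import Rotation as R
def snap(name,f):
    s=ctrl.get_state(); im=ctrl.read_camera(name); cv2.imwrite('pics/'+f,cv2.cvtColor(im,cv2.COLOR_RGB2BGR)); return s,im
def cam(name,s=None):
    c=ctrl.calibration(name); K=np.array(c['intrinsics']); k1=c['k1']
    if name=='wrist':
        T=np.eye(4); T[:3,:3]=R.from_quat(s['tcp_rot']).as_matrix(); T[:3,3]=s['eef_pos']
        E=np.linalg.inv(T@np.array(c['tool_from_camera']))
    else: E=np.array(c['extrinsics'])
    return K,k1,E
def ray(C,uv):
    K,k1,E=C; uv=np.atleast_2d(np.array(uv,float))
    p=cv2.undistortPoints(uv[:,None],K,np.array([k1,0,0,0.]),None,None)[:,0]
    d=np.c_[p[:,0],-p[:,1],-np.ones(len(p))]
    Ri=E[:3,:3].T; return -Ri@E[:3,3], d@Ri.T
def onz(C,uv,z):
    o,d=ray(C,uv); return o+d*((z-o[2])/d[:,2])[:,None]
def proj(C,P):
    K,k1,E=C; P=np.atleast_2d(P); q=P@E[:3,:3].T+E[:3,3]
    x=q[:,:2]*[1,-1]/-q[:,2:]; x=x*(1+k1*(x**2).sum(1))[:,None]; return x@K[:2,:2].T+K[:2,2]
E
python3 - <<'E'
from h import *
s,a=snap('top','top1.png'); print(s)
_,b=snap('side','side1.png')
for n in('top','side','wrist'): print(n,ctrl.calibration(n))
E
```

```text
{'time': 0.0, 'qpos': array([ 1.11201151e+00,  2.87183227e-01,  1.57820764e+00, -2.52743621e-05,
        1.27858570e+00, -1.49995408e-01]), 'dq': array([ 1.70819849e-03, -4.78421919e-04, -1.06822292e-05,  2.05039063e-04,
        1.51269770e-03, -1.25789053e-03]), 'joint_efforts': array([ 1.38909953e-03, -4.05981445e+01, -2.92629236e+01,  3.14579825e-05,
        5.80480671e-03,  5.49028513e-06]), 'eef_pos': array([0.20482013, 0.64249381, 0.23791886]), 'tcp_rot': array([ 1.53778313e-01,  9.88104655e-01, -1.14078590e-03, -3.45701299e-04]), 'contact_force': array([-1.43213569, -0.38107359, -0.01765626]), 'wrist_torque': array([-0.02943405, -0.02876328,  0.02117395]), 'finger_force': 0.0, 'opening': 1.0041132780008546}
top {'intrinsics': array([[438.30607449,   0.        , 321.56929079],
       [  0.        , 438.30607449, 199.19660408],
       [  0.        ,   0.        ,   1.        ]]), 'k1': -0.012438500670218214, 'extrinsics': array([[-0.02221044, -0.99944162, -0.02496275, -0.00348915],
       [ 0.99564788, -0.02437282,  0.08995148, -0.58630248],
       [-0.09050966, -0.02285624,  0.
[... 414 characters left out ...]
30070665],
       [-0.3844195 ,  0.52628341,  0.75845067, -0.78340866],
       [ 0.        ,  0.        ,  0.        ,  1.        ]])}
wrist {'intrinsics': array([[276.25876992,   0.        , 316.19567992],
       [  0.        , 276.25876992, 195.33542766],
       [  0.        ,   0.        ,   1.        ]]), 'k1': 0.006303996422438161, 'tool_from_camera': array([[ 8.98433070e-05,  9.60940265e-01,  2.76755847e-01,
         6.91463071e-02],
       [ 9.99999846e-01, -2.37932882e-04,  5.01510612e-04,
        -5.01640302e-04],
       [ 5.47771057e-04,  2.76755759e-01, -9.60940138e-01,
        -1.34997162e-01],
       [ 0.00000000e+00,  0.00000000e+00,  0.00000000e+00,
         1.00000000e+00]])}
```

View pics/top1.png

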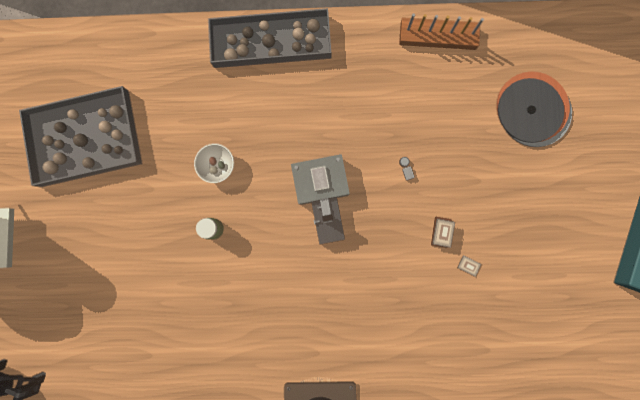

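View pics/side1.png

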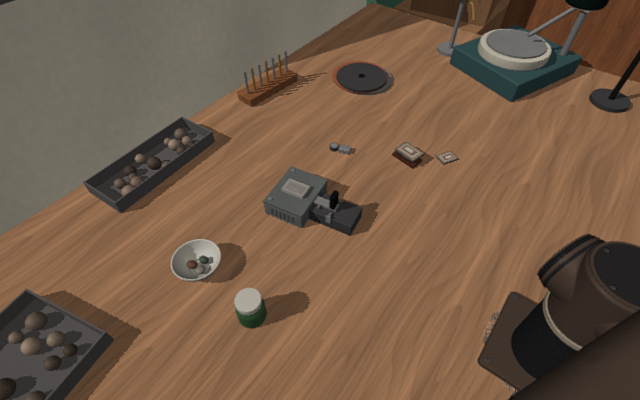

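The top view shows the light-box at about (320,180) with its tab and bed towards (328,230), the jar at (209,229), the bowl at (214,163) and the loupe at (407,167). There are two slab candidates: A at (443,233), larger and on a dark stand, and B at (469,266), smaller and flat on the bench. A fits the description. I'll confirm it in an enlarged crop.

Run:
```python
from h import *
im=cv2.imread('pics/top1.png')[140:290,280:490]
cv2.imwrite('pics/c1.png',cv2.resize(im,None,fx=3.8,fy=3.8,interpolation=cv2.INTER_CUBIC))
C=cam('top')
print(onz(C,[[443,233]],.031),onz(C,[[469,266]],.007),onz(C,[[320,179]],.06),onz(C,[[330,240]],.038))
```

```text
[[ 0.48679369 -0.34050766  0.031     ]] [[ 0.39614929 -0.41257192  0.007     ]] [[ 0.63699224 -0.01497221  0.06      ]] [[ 0.47495191 -0.03754636  0.038     ]]
```

View pics/c1.png

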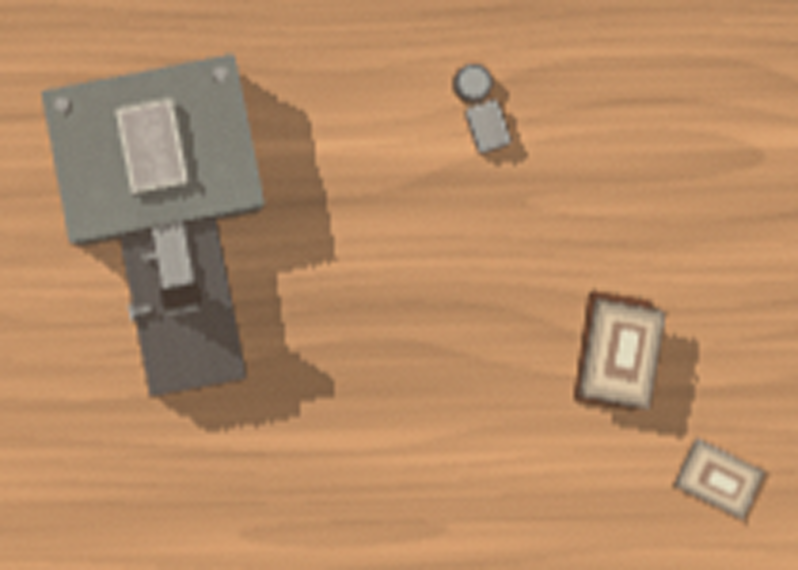

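The crop confirms it. A, at crop (620,355), is the larger slab, overhanging a dark stand. B, at (720,480), is the smaller one on the bare bench. The window is at crop (152,145), the tab at (180,290) and the mark clip at (140,312). Next I'll get coarse poses and plan the first hover.

Run:
```python
from h import *
C=cam('top'); f=lambda L: np.array(L)/3.8+[280,140]
def rect(L,z):
    P=onz(C,f(L),z)[:,:2]; e=np.roll(P,-1,0)-P; print(P.mean(0).round(4),np.linalg.norm(e,axis=1).round(4),(np.degrees(np.arctan2(e[:,1],e[:,0]))).round(1)); return P.mean(0)
s=rect([[598,300],[664,312],[650,408],[580,398]],.031)
w=rect([[115,106],[175,97],[186,184],[133,193]],.06)
rect([[43,92],[234,55],[263,207],[73,243]],.05)
st=ctrl.get_state(); M=R.from_quat(st['tcp_rot']).as_matrix()
for p in ([.55,.2,.24],[s[0],s[1],.19]): print((M.T@(np.array(p)-st['eef_pos'])).round(3))
print(M.round(3))
```

```text
[ 0.486 -0.343] [0.047  0.0684 0.0493 0.0704] [-101.7  169.    80.6  -12.9]
[ 0.6393 -0.0152] [0.0426 0.0619 0.0375 0.0627] [ -82.9 -174.2   98.3   10.4]
[ 0.6378 -0.0155] [0.1379 0.1101 0.1358 0.1096] [ -80.4 -170.9   99.4   10.2]
[-0.463 -0.317 -0.001]
[-0.567 -0.853  0.05 ]
[[-0.953  0.304 -0.001]
 [ 0.304  0.953 -0.002]
 [ 0.    -0.002 -1.   ]]
```

>>> {"api": "send_rows", "payload": {
  "steps": [
    [-0.04,-0.027,0,8,1],
    [-0.08,-0.054,0,16,1],
    [-0.12,-0.081,0,24,1],
    [-0.16,-0.108,0,32,1],
    [-0.2,-0.135,0,40,1],
    [-0.24,-0.162,0,48,1],
    [-0.28,-0.189,0,56,1],
    [-0.32,-0.216,0,64,1],
    [-0.36,-0.243,0,72,1],
    [-0.4,-0.27,0,80,1],
    [-0.44,-0.297,0,88,1],
    [-0.46,-0.317,0,96,1]
  ]
}}

```text
time: 1.3
eef_pos: [0.5487, 0.1984, 0.2388]
tcp_rot: [0.839, 0.543, -0.0, 0.0]
contact_force: [0.1, 0.6, -0.0]
opening: 1.002
finger_force: 0.0
```

Run:
```python
from h import *
st=ctrl.get_state(); M=R.from_quat(st['tcp_rot']).as_matrix()
print(st['eef_pos'],st['qpos'],np.degrees(np.arctan2(M[1,0],M[0,0])))
print((M.T@(np.array([.486,-.343,.185])-st['eef_pos'])).round(3))
```

```text
[0.54870009 0.19837355 0.23883821] [ 1.73391449e-01  8.69591214e-02  1.80727421e+00 -7.20671614e-04
  1.24754803e+00  5.95367108e-01] 65.83569114916527
[-0.52   0.164  0.054]
```

>>> {"api": "send_rows", "payload": {
  "steps": [
    [-0.047,0.015,0.005,7,1],
    [-0.094,0.03,0.01,14,1],
    [-0.141,0.045,0.015,21,1],
    [-0.188,0.06,0.02,28,1],
    [-0.235,0.075,0.025,35,1],
    [-0.282,0.09,0.03,42,1],
    [-0.329,0.105,0.035,49,1],
    [-0.376,0.12,0.04,56,1],
    [-0.423,0.135,0.045,63,1],
    [-0.47,0.15,0.05,70,1],
    [-0.52,0.164,0.054,78,1],
    [-0.52,0.164,0.054,78,1]
  ]
}}

```text
time: 2.5
eef_pos: [0.4865, -0.3458, 0.1843]
tcp_rot: [0.994, -0.106, -0.001, 0.0]
contact_force: [-0.5, -0.2, -0.2]
opening: 0.998
finger_force: 0.0
```

Run:
```python
from h import *
st,im=snap('wrist','w1.png'); print(st['eef_pos'],st['qpos'],st['dq'].round(3))
```

```text
[ 0.48650331 -0.34576733  0.18427677] [-7.87161314e-01  1.67130551e-01  1.82230199e+00 -1.57458167e-03
  1.15238388e+00  9.95975320e-01] [ 0.043 -0.018  0.024  0.048  0.041 -0.07 ]
```

View pics/w1.png

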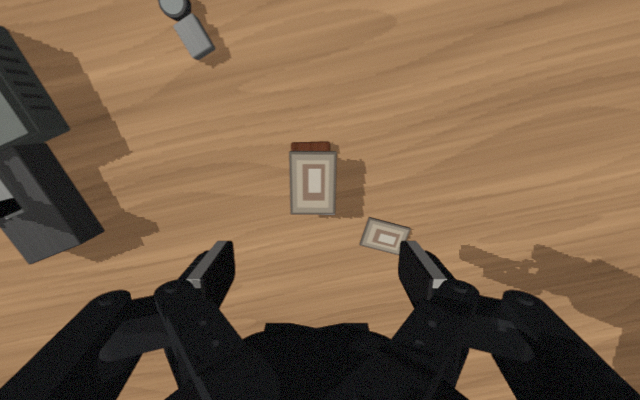

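The slab is at (313,183), with corners near (290,152), (336,153), (336,214) and (291,214). The small slab is at (386,236) and the open fingertips are near (225,243) and (408,243). Next I'll measure it accurately.

```bash
cat >> h.py <<'E'
def quad(im,box,lo=None,thr=60,f=None):
    x0,y0,x1,y1=box; c=im[y0:y1,x0:x1]; hsv=cv2.cvtColor(c,cv2.COLOR_RGB2HSV)
    m=((hsv[...,1]<thr)&(hsv[...,2]>(lo or 90))).astype(np.uint8)*255
    m=cv2.morphologyEx(m,cv2.MORPH_CLOSE,np.ones((9,9)))
    k=max(cv2.findContours(m,cv2.RETR_EXTERNAL,cv2.CHAIN_APPROX_NONE)[0],key=cv2.contourArea)
    if f: cv2.imwrite('pics/'+f,m)
    return k[:,0]+[x0,y0]
def rect3(P):
    (c,(a,b),t)=cv2.minAreaRect((P[:,:2]*1000).astype(np.float32))
    if a<b: a,b,t=b,a,t+90
    return np.array(c)/1000,a,b,(t+90)%180-90
E
python3 - <<'E'
from h import *
st=ctrl.get_state(); im=ctrl.read_camera('wrist'); C=cam('wrist',st)
hsv=cv2.cvtColor(im,cv2.COLOR_RGB2HSV)
for p in [(293,180),(300,180),(306,200),(313,180),(280,180),(350,180),(310,147)]: print(p,im[p[1],p[0]],hsv[p[1],p[0]])
for thr in (60,80,95):
    k=quad(im,(270,130,355,230),thr=thr); print(thr,k.min(0),k.max(0),rect3(onz(C,k,.031)))
M=R.from_quat(st['tcp_rot']).as_matrix(); print(st['eef_pos'],np.degrees(np.arctan2(M[1,0],M[0,0])))
# tip z guess
for z in(-.02,-.01,0,.008):
  P=np.array([[x,y,z] for y in(-.0425,.0425) for x in(-.011,.011)]); print(z,proj(C,P@M.T+st['eef_pos']).round(0).tolist())
E
```

```text
(293, 180) [102  94  83] [ 17  48 102]
(300, 180) [174 163 141] [ 20  48 174]
(306, 200) [161 144 123] [ 17  60 161]
(313, 180) [189 180 165] [ 19  32 189]
(280, 180) [167 130  94] [ 15 111 167]
(350, 180) [128 100  72] [ 15 112 128]
(310, 147) [95 54 37] [  9 156  95]
60 [292 152] [338 214] (array([ 0.48785254, -0.34302518]), 68.42045593261719, 48.496376037597656, -12.183059692382812)
80 [292 151] [338 214] (array([ 0.488271  , -0.34306265]), 69.43040466308594, 49.454036712646484, -11.916221618652344)
95 [291 151] [339 214] (array([ 0.48827438, -0.34308563]), 69.63770294189453, 50.14158630371094, -12.184852600097656)
[ 0.48697891 -0.34343115  0.18430216] -11.928038375364501
-0.02 [[227.0, 293.0], [222.0, 252.0], [403.0, 293.0], [407.0, 252.0]]
-0.01 [[233.0, 281.0], [229.0, 243.0], [397.0, 281.0], [401.0, 243.0]]
0 [[238.0, 271.0], [235.0, 234.0], [392.0, 271.0], [395.0, 234.0]]
0.008 [[242.0, 264.0], [239.0, 228.0], [388.0, 264.0], [391.0, 228.0]]
```

>>> {"api": "send_rows", "payload": {
  "steps": [
    [0.001,-0.0005,0.03,0,0.45],
    [0.001,-0.0005,0.06,0,0.45],
    [0.001,-0.0005,0.084,0,0.45],
    [0.001,-0.0005,0.084,0,0.45],
    [0.001,-0.0005,0.084,0,0.45],
    [0.001,-0.0005,0.084,0,0.45]
  ]
}}

```text
time: 3.2
eef_pos: [0.4905, -0.3406, 0.1034]
tcp_rot: [0.995, -0.101, 0.001, 0.001]
contact_force: [-0.1, 0.1, -0.4]
opening: 0.721
finger_force: 0.0
```

Run:
```python
from h import *
st,im=snap('wrist','w2.png'); C=cam('wrist',st)
M=R.from_quat(st['tcp_rot']).as_matrix(); print(st['eef_pos'],np.degrees(np.arctan2(M[1,0],M[0,0])),st['opening'])
hy=st['opening']*.0425
for z in(-.01,-.005,0,.005,.008):
  P=np.array([[x,y,z] for y in(-hy,hy) for x in(-.011,.011)]); print(z,proj(C,P@M.T+st['eef_pos']).round(0).tolist())
for thr in (80,95):
    k=quad(im,(230,60,400,250),thr=thr); print(thr,k.min(0),k.max(0),rect3(onz(C,k,.031)))
```

```text
[ 0.49052339 -0.34060195  0.10340507] -11.61556367724891 0.720838109479098
-0.01 [[256.0, 281.0], [253.0, 243.0], [374.0, 281.0], [377.0, 243.0]]
-0.005 [[258.0, 276.0], [255.0, 238.0], [372.0, 276.0], [375.0, 238.0]]
0 [[259.0, 271.0], [257.0, 234.0], [370.0, 271.0], [373.0, 234.0]]
0.005 [[261.0, 266.0], [259.0, 230.0], [369.0, 266.0], [371.0, 230.0]]
0.008 [[262.0, 264.0], [260.0, 228.0], [368.0, 264.0], [370.0, 228.0]]
80 [288 168] [351 249] (array([ 0.48906186, -0.34349149]), 67.75352478027344, 49.18269729614258, -12.397750854492188)
95 [287 168] [352 249] (array([ 0.48905951, -0.34349622]), 67.75352478027344, 49.89396667480469, -12.400901794433594)
```

View pics/w2.png

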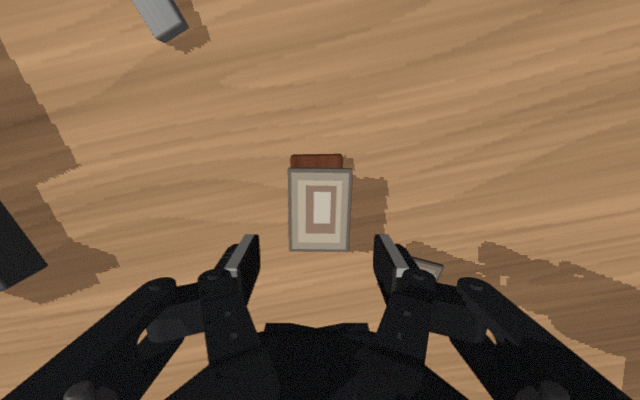

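The slab spans (289,168) to (351,251), and the fingertip front corners at about (258,234) and (375,234) mean the tips stand near z≈0 in the tool frame. I'll re-measure with a larger ROI.

Run:
```python
from h import *
for i in range(2):
    st=ctrl.get_state(); im=ctrl.read_camera('wrist'); C=cam('wrist',st)
    M=R.from_quat(st['tcp_rot']).as_matrix(); print(st['eef_pos'],np.degrees(np.arctan2(M[1,0],M[0,0])),st['dq'].round(3))
    k=quad(im,(268,60,366,290),thr=95); r=rect3(onz(C,k,.031)); print(k.min(0),k.max(0),r)
    print((M.T@(np.r_[r[0],.021]-st['eef_pos'])).round(4))
```

```text
[ 0.49053576 -0.34091728  0.1036043 ] -11.633917404708454 [-0.008 -0.001 -0.003  0.001 -0.002  0.002]
[287 168] [351 251] (array([ 0.48855298, -0.34347   ]), 70.0369873046875, 49.87340545654297, -12.276359558105469)
[-0.0017  0.0027  0.0826]
[ 0.49042656 -0.34104522  0.10353576] -11.648681294039948 [-0.003  0.004  0.004 -0.    -0.001 -0.   ]
[287 169] [351 251] (array([ 0.48810971, -0.34334262]), 69.06807708740234, 49.89627456665039, -12.028213500976562)
[-0.0021  0.0026  0.0825]
```

>>> {"api": "send_rows", "payload": {
  "steps": [
    [-0.002,0.0026,0.015,0.5,0.45],
    [-0.002,0.0026,0.03,0.5,0.45],
    [-0.002,0.0026,0.05,0.5,0.45],
    [-0.002,0.0026,0.07,0.5,0.45],
    [-0.002,0.0026,0.0825,0.5,0.45],
    [-0.002,0.0026,0.0825,0.5,0.45],
    [-0.002,0.0026,0.0825,0.5,0.45]
  ]
}}

```text
time: 4.05
eef_pos: [0.4867, -0.3426, 0.0183]
tcp_rot: [0.994, -0.106, -0.0, -0.0]
contact_force: [0.9, -0.1, -0.4]
opening: 0.727
finger_force: 0.0
```

Run:
```python
from h import *
st,im=snap('wrist','w3.png'); C=cam('wrist',st)
M=R.from_quat(st['tcp_rot']).as_matrix(); print(st['eef_pos'],np.degrees(np.arctan2(M[1,0],M[0,0])),st['dq'].round(3),st['contact_force'])
k=quad(im,(235,100,400,330),thr=95); r=rect3(onz(C,k,.031)); print(k.min(0),k.max(0),r)
print((M.T@(np.r_[r[0],.021]-st['eef_pos'])).round(4))
```

```text
[ 0.4866566  -0.34260718  0.01833995] -12.20592727797851 [ 0.001 -0.023 -0.019 -0.001 -0.001  0.001] [ 0.85847417 -0.13475224 -0.3505805 ]
[262 192] [369 320] (array([ 0.48901578, -0.34351547]), 70.25810241699219, 49.659507751464844, -12.404037475585938)
[ 0.0025  0.0004 -0.0027]
```

View pics/w3.png

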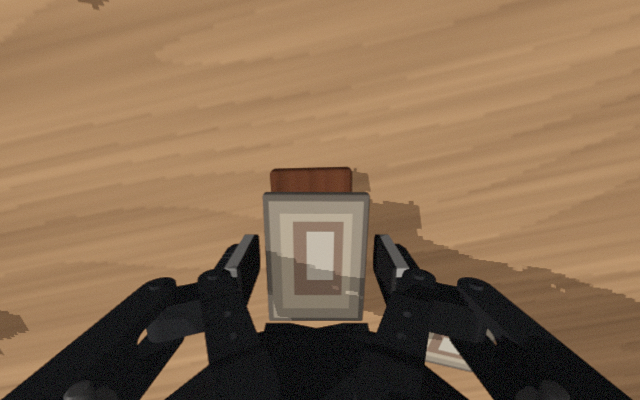

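The fingers stand either side of the slab with even gaps: the left pad edge at 259 against the slab at 264, the right slab edge at 369 against the pad at 374. I'll shift slightly and close.

>>> {"api": "send_rows", "payload": {
  "steps": [
    [0.0025,0.0004,-0.0027,0,0.45],
    [0.0025,0.0004,-0.0027,0,0.3],
    [0.0025,0.0004,-0.0027,0,0.2],
    [0.0025,0.0004,-0.0027,0,-0.2],
    [0.0025,0.0004,-0.0027,0,-0.2],
    [0.0025,0.0004,-0.0027,0,-0.2],
    [0.0025,0.0004,-0.0027,0,-0.2]
  ],
  "squeeze": 30
}}

```text
time: 4.8
eef_pos: [0.4898, -0.3441, 0.0227]
tcp_rot: [0.994, -0.106, 0.001, 0.0]
contact_force: [-0.2, 0.4, 5.9]
opening: 0.572
finger_force: 31.6
```

>>> {"api": "send_rows", "payload": {
  "steps": [
    [0,0,-0.005,0,-0.2],
    [0,0,-0.015,0,-0.2],
    [0,0,-0.035,0,-0.2],
    [0,0,-0.06,0,-0.2],
    [0,0,-0.09,0,-0.2],
    [0,0,-0.115,0,-0.2],
    [0,0,-0.12,0,-0.2],
    [0,0,-0.12,0,-0.2],
    [0,0,-0.12,0,-0.2]
  ]
}}

```text
time: 5.7
eef_pos: [0.4884, -0.3428, 0.1399]
tcp_rot: [0.994, -0.106, -0.001, -0.001]
contact_force: [-0.9, 0.0, -1.0]
opening: 0.574
finger_force: 31.2
```

Run:
```python
from h import *
for i in range(2):
    st,im=snap('wrist','w4.png'); C=cam('wrist',st)
    M=R.from_quat(st['tcp_rot']).as_matrix(); print(st['eef_pos'],np.degrees(np.arctan2(M[1,0],M[0,0])),st['opening'],st['finger_force'],st['qpos'])
    print((M.T@(np.array([.6085,-.0200,.18])-st['eef_pos'])).round(4))
```

```text
[ 0.48836174 -0.3427977   0.13985421] -12.19266183331228 0.5743422759496065 31.224473118782043 [-7.81928992e-01  2.17754198e-01  1.85128893e+00 -4.80120053e-05
  1.07538641e+00  1.00169411e+00]
[ 0.0492 -0.3409 -0.0398]
[ 0.48822546 -0.34266517  0.1393963 ] -12.194787707187505 0.5759506467804969 31.223317980766296 [-7.81936143e-01  2.18329861e-01  1.85153163e+00 -3.75875994e-05
  1.07540069e+00  1.00172034e+00]
[ 0.0493 -0.3409 -0.0401]
```

View pics/w4.png

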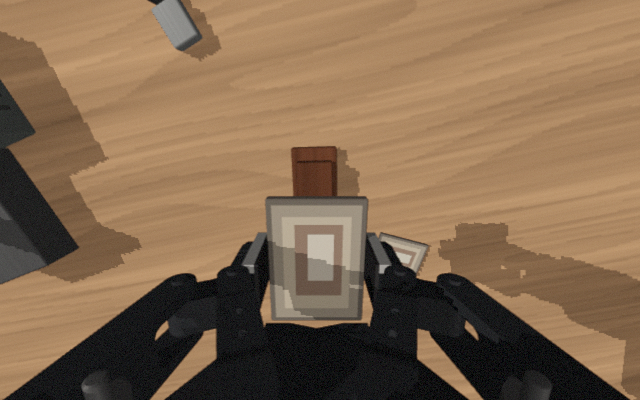

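The slab is held by its edges, with the pads at (260,255) and (375,255) touching only its sides and its corners at (266,197), (368,198), (361,319) and (272,320). I'll swing over in front of the window to look at it.

>>> {"api": "send_rows", "payload": {
  "steps": [
    [-0.001,-0.012,-0.01,-1,-0.2],
    [-0.001,-0.04,-0.025,-3,-0.2],
    [-0.002,-0.07,-0.04,-5,-0.2],
    [-0.003,-0.105,-0.05,-7,-0.2],
    [-0.003,-0.14,-0.05,-9,-0.2],
    [-0.003,-0.175,-0.05,-11,-0.2],
    [-0.004,-0.21,-0.05,-13,-0.2],
    [-0.004,-0.245,-0.05,-16,-0.2],
    [-0.005,-0.28,-0.05,-19,-0.2],
    [-0.005,-0.305,-0.05,-21,-0.2],
    [-0.0055,-0.319,-0.05,-21.9,-0.2],
    [-0.0055,-0.319,-0.05,-21.9,-0.2]
  ]
}}

```text
time: 7.0
eef_pos: [0.551, -0.0289, 0.1914]
tcp_rot: [0.996, 0.086, -0.0, -0.0]
contact_force: [-0.5, 0.2, -1.3]
opening: 0.575
finger_force: 31.2
```

>>> {"api": "send_rows", "payload": {
  "steps": [
    [0,0,0,0,-0.2],
    [0,0,0,0,-0.2],
    [0,0,0,0,-0.2]
  ]
}}

```text
time: 7.3
eef_pos: [0.5511, -0.0317, 0.1915]
tcp_rot: [0.996, 0.084, -0.0, 0.0]
contact_force: [0.8, -0.6, 0.0]
opening: 0.572
finger_force: 31.2
```

Run:
```python
from h import *
st,im=snap('wrist','w5.png'); C=cam('wrist',st)
M=R.from_quat(st['tcp_rot']).as_matrix(); print(st['eef_pos'],np.degrees(np.arctan2(M[1,0],M[0,0])),st['dq'].round(3),st['opening'])
cv2.imwrite('pics/w5b.png',cv2.resize(cv2.cvtColor(im[0:350,120:520],cv2.COLOR_RGB2BGR),None,fx=1.7,fy=1.7))
```

```text
[ 0.55107093 -0.03169083  0.19148408] 9.609099669204033 [ 0.003  0.     0.     0.002 -0.001 -0.001] 0.5723866918166118
```

View pics/w5b.png

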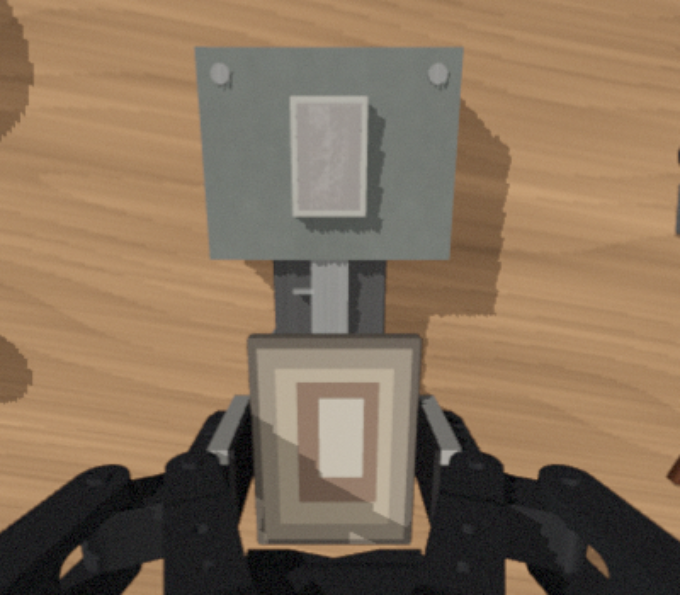

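This shows the box corners, the window at (290,97)–(368,217), the pointer end at (293,291), and the held slab at (248,335)–(420,544), all in crop pixels. Next I'll work out the offsets.

Run:
```python
from h import *
s=cv2.imread('pics/w5.png')[...,::-1].copy()
st=ctrl.get_state(); C=cam('wrist',st); M=R.from_quat(st['tcp_rot']).as_matrix(); p=np.array(st['eef_pos'])
f=lambda L: np.array(L,float)/1.7+[120,0]
g=cv2.cvtColor(s,cv2.COLOR_RGB2GRAY)
sub=lambda L: cv2.cornerSubPix(g,f(L).astype(np.float32)[:,None],(4,4),(-1,-1),(3,30,.01))[:,0]
def fit(L,z):
    P=onz(C,L,z); e=np.roll(P,-1,0)-P; c=P.mean(0); a=P[0]+P[1]-P[2]-P[3]
    print('z',z,'world',c.round(4),'tool',(M.T@(c-p)).round(4),'sizes',np.linalg.norm(e,axis=1).round(4),'ang',np.degrees(np.arctan2(a[1],a[0])).round(2)); return c
W=[[290,97],[368,97],[367,216],[292,217]]; B=[[195,47],[463,47],[449,258],[211,258]]; S=[[248,335],[420,337],[411,544],[259,543]]
for L,z in((W,.06),(B,.05)): fit(f(L),z); fit(sub(L),z)
for dz in(.002,.005,.008,.011,.014): fit(sub(S),p[2]+dz)
print(f(S)-sub(S))
print('pointer',onz(C,f([[293,291]]),.046))
```

```text
z 0.06 world [ 0.6399 -0.0154  0.06  ] tool [ 0.0904 -0.0012  0.1315] sizes [0.0402 0.0595 0.0413 0.06  ] ang 9.72Traceback (most recent call last):
  File "<stdin>", line 11, in <module>
  File "<stdin>", line 6, in <lambda>
cv2.error: OpenCV(4.12.0) :-1: error: (-5:Bad argument) in function 'cornerSubPix'
> Overload resolution failed:
>  - Layout of the output array corners is incompatible with cv::Mat
>  - Expected Ptr<cv::UMat> for argument 'corners'
```

Run:
```python
from h import *
s=cv2.imread('pics/w5.png')
st=ctrl.get_state(); C=cam('wrist',st); M=R.from_quat(st['tcp_rot']).as_matrix(); p=np.array(st['eef_pos'])
f=lambda L: np.array(L,float)/1.7+[120,0]
g=cv2.cvtColor(s,cv2.COLOR_BGR2GRAY)
sub=lambda L: cv2.cornerSubPix(g,np.ascontiguousarray(f(L)[:,None],dtype=np.float32),(4,4),(-1,-1),(3,30,.01))[:,0]
def fit(L,z):
    P=onz(C,L,z); e=np.roll(P,-1,0)-P; c=P.mean(0); a=P[0]+P[1]-P[2]-P[3]
    print('z',round(z,4),'world',c.round(4),'tool',(M.T@(c-p)).round(4),'sizes',np.linalg.norm(e,axis=1).round(4),'ang',np.degrees(np.arctan2(a[1],a[0])).round(2)); return c
W=[[290,97],[368,97],[367,216],[292,217]]; B=[[195,47],[463,47],[449,258],[211,258]]; S=[[248,335],[420,337],[411,544],[259,543]]
for L,z in((W,.06),(B,.05)): fit(f(L),z); fit(sub(L),z)
for dz in(.002,.005,.008,.011,.014): fit(sub(S),p[2]+dz)
print((f(S)-sub(S)).round(1).tolist(),'toolang',np.degrees(np.arctan2(M[1,0],M[0,0])))
print('pointer',onz(C,f([[293,291]]),.046))
```

```text
z 0.06 world [ 0.6399 -0.0154  0.06  ] tool [ 0.0904 -0.0012  0.1315] sizes [0.0402 0.0595 0.0413 0.06  ] ang 9.72
z 0.06 world [ 0.6403 -0.015   0.06  ] tool [ 0.0908 -0.0015  0.1315] sizes [0.0402 0.0597 0.0393 0.0602] ang 9.68
z 0.05 world [ 0.6406 -0.0153  0.05  ] tool [ 0.091  -0.0011  0.1415] sizes [0.1394 0.1092 0.1394 0.1092] ang 9.77
z 0.05 world [ 0.6405 -0.0151  0.05  ] tool [ 0.091  -0.0014  0.1415] sizes [0.1398 0.1103 0.14   0.1105] ang 9.62
z 0.1935 world [ 0.5457 -0.0339  0.1935] tool [-0.0057  0.0013 -0.002 ] sizes [0.0529 0.074  0.0494 0.0736] ang 8.38
z 0.1965 world [ 0.5474 -0.0336  0.1965] tool [-0.0039  0.0013 -0.005 ] sizes [0.0517 0.0723 0.0483 0.0719] ang 8.38
z 0.1995 world [ 0.5491 -0.0333  0.1995] tool [-0.0022  0.0013 -0.008 ] sizes [0.0505 0.0706 0.0472 0.0702] ang 8.38
z 0.2025 world [ 0.5508 -0.033   0.2025] tool [-0.0005  0.0013 -0.011 ] sizes [0.0493 0.069  0.0461 0.0686] ang 8.38
z 0.2055 world [ 0.5525 -0.0327  0.2055] tool [ 0.0013  0.0013 -0.014 ] sizes [0.0481 0.0673 0.045  0.0669] ang 8.38
[[0.2, 0.5], [-3.8, -1.6], [3.6, -2.3], [0.0, -0.0]] toolang 9.611278444418616
pointer [[ 0.56295213 -0.00582138  0.046     ]]
```

Run:
```python
from h import *
s=cv2.imread('pics/w5.png'); im=s[...,::-1].copy()
st=ctrl.get_state(); C=cam('wrist',st); M=R.from_quat(st['tcp_rot']).as_matrix(); p=np.array(st['eef_pos'])
L=np.array([[248,335],[420,337],[411,544],[259,543]])/1.7+[120,0]
# side/edge lines from gradient: scan rows/cols with subpixel max gradient
g=cv2.GaussianBlur(cv2.cvtColor(s,cv2.COLOR_BGR2GRAY),(0,0),.8).astype(float)
for y in (200,205,210,215,220,225): print(y,g[y,258:274].astype(int),g[y,358:376].astype(int))
for x in (285,315,345): print(x,g[190:204,x].astype(int),g[312:326,x].astype(int))
for dz in(.004,.006,.008,.010):
    P=onz(C,L,p[2]+dz); e=np.roll(P,-1,0)-P; a=P[0]+P[1]-P[2]-P[3]
    print(dz,(M.T@(P.mean(0)-p)).round(4),np.linalg.norm(e,axis=1).round(4),np.degrees(np.arctan2(a[1],a[0])))
```

```text
200 [147 147 148 148 148 146 135 115 102  99  99 100  99  98  98  98] [100 100 100 100 101 101 100  99  94  85  84  91  99 112 128 133 134 134]
205 [146 146 146 146 147 144 132 115 103 100  99 101 111 122 128 129] [131 129 129 126 117 107 104 102  95  85  86  98 115 130 136 135 135 135]
210 [145 146 147 148 148 148 143 129 111 101  99 104 114 131 143 147] [150 149 148 140 124 109 103 100  94  85  90 108 125 131 131 130 129 128]
215 [148 149 150 150 149 149 146 134 114 102 100 103 109 125 141 147] [151 151 148 136 118 107 103  99  91  87  93 101 114 129 135 135 134 135]
220 [143 142 142 142 142 142 140 130 115 103 100 101 107 123 141 148] [150 150 148 135 115 104 101  95  86  88 101 118 134 141 141 141 141 142]
225 [146 146 147 147 146 146 144 135 117 104 100  99 103 118 136 145] [151 150 145 130 112 104 101  95  90  98 116 135 145 148 148 148 148 148]
285 [ 80  80  79  79  80  77  73  73  80  92  98 101 102 103] [104 105 106 104  98  84  74  83 113 136 115  60  23  16]
315 [142 142 143 143 142 126  96  77  80  92 100 103 103 105] [107 107 107 106 100  86  77  85 112 138 146 147 148 152]
345 [ 76  76  74  74  74  72  69  70  79  92  99 101 102 104] [110 110 110 109 103  90  81  88 115 136 115  66  34  28]
0.004 [-0.004   0.0014 -0.004 ] [0.05   0.072  0.0506 0.0722] 9.891385863943713
0.006 [-0.0028  0.0014 -0.006 ] [0.0493 0.0709 0.0499 0.0711] 9.891385863943714
0.008 [-0.0017  0.0013 -0.008 ] [0.0485 0.0698 0.0491 0.07  ] 9.891385863943718
0.01 [-0.0005  0.0013 -0.01  ] [0.0478 0.0687 0.0483 0.0689] 9.891385863943707
```

Run:
```python
from h import *
st=ctrl.get_state(); C=cam('wrist',st); M=R.from_quat(st['tcp_rot']).as_matrix(); p=np.array(st['eef_pos'])
print(M.round(4)); print(np.linalg.norm(st['tcp_rot']))
for uv in [(316.2,195.3),(316.2,258),(316.2,320)]: print((M.T@(onz(C,[uv],p[2]+.008)[0]-p)).round(5))
T=np.array(ctrl.calibration('wrist')['tool_from_camera']); print(T)
o,d=ray(C,[(316.2,258)]); print(M.T@(o-p),M.T@d[0])
```

```text
[[ 9.86e-01  1.67e-01 -2.00e-04]
 [ 1.67e-01 -9.86e-01 -1.00e-04]
 [-2.00e-04  1.00e-04 -1.00e+00]]
1.0
[ 0.03444  0.00103 -0.00801]
[ 0.00104  0.00103 -0.008  ]
[-0.03686  0.00103 -0.00799]
[[ 8.96424399e-05  9.60773574e-01  2.77333972e-01  7.10831764e-02]
 [ 9.99999915e-01  2.52372630e-05 -4.10659130e-04  9.71299601e-04]
 [-4.01549590e-04  2.77333986e-01 -9.60773490e-01 -1.34997876e-01]
 [ 0.00000000e+00  0.00000000e+00  0.00000000e+00  1.00000000e+00]]
[ 0.07108318  0.0009713  -0.13499788] [-4.95198387e-01  4.20569074e-04  8.97885402e-01]
```

```bash
python3 - <<'E'
from h import *
for n in range(4): print(np.array(ctrl.calibration('wrist')['tool_from_camera'])[:3,3].round(5), ctrl.calibration('top')['extrinsics'][:3,3].round(5))
E
python3 -c "
from h import *
print(ctrl.calibration('wrist')['tool_from_camera'][:3,3])"
```

```text
[ 0.07108  0.00097 -0.135  ] [-0.00349 -0.5863  -1.16735]
[ 0.07108  0.00097 -0.135  ] [-0.00349 -0.5863  -1.16735]
[ 0.07108  0.00097 -0.135  ] [-0.00349 -0.5863  -1.16735]
[ 0.07108  0.00097 -0.135  ] [-0.00349 -0.5863  -1.16735]
[ 0.07108318  0.0009713  -0.13499788]
```

The calibration now reads slightly differently than at the start, so I'm using the window minus slab difference from the same picture, where the bias cancels. That gives dx≈0.092 and dy≈-0.0027, with a turn of about 0.

>>> {"api": "send_rows", "payload": {
  "steps": [
    [0.015,0,0,0,-0.2],
    [0.035,-0.001,0,0,-0.2],
    [0.06,-0.0027,0.01,0,-0.2],
    [0.08,-0.0027,0.03,0,-0.2],
    [0.092,-0.0027,0.055,0,-0.2],
    [0.092,-0.0027,0.08,0,-0.2],
    [0.092,-0.0027,0.1,0,-0.2],
    [0.092,-0.0027,0.115,0,-0.2],
    [0.092,-0.0027,0.122,0,-0.2],
    [0.092,-0.0027,0.122,0,-0.2],
    [0.092,-0.0027,0.122,0,-0.2],
    [0.092,-0.0027,0.122,0,-0.2]
  ]
}}

```text
time: 8.55
eef_pos: [0.6424, -0.0127, 0.0712]
tcp_rot: [0.996, 0.085, 0.001, 0.0]
contact_force: [0.7, -0.2, -0.6]
opening: 0.571
finger_force: 31.2
```

Run:
```python
from h import *
st,im=snap('wrist','w6.png')
M=R.from_quat(st['tcp_rot']).as_matrix(); print(st['eef_pos'],np.degrees(np.arctan2(M[1,0],M[0,0])),st['contact_force'])
s,a=snap('side','s6.png')
A=cv2.resize(cv2.cvtColor(a[120:270,220:400],cv2.COLOR_RGB2BGR),(540,450)); B=cv2.resize(cv2.cvtColor(im[180:330,250:380],cv2.COLOR_RGB2BGR),(260,300))
o=np.zeros((450,800,3),np.uint8); o[:,:540]=A; o[:300,540:]=B; cv2.imwrite('pics/m6.png',o)
```

```text
[ 0.64242961 -0.01266384  0.07115741] 9.70425796199935 [ 0.70734974 -0.22926114 -0.62904284]
```

View pics/m6.png

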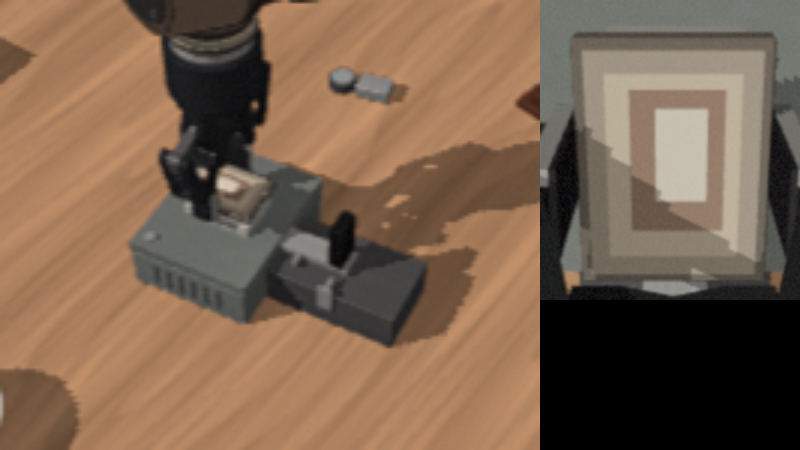

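The slab is held level just above the window. I'll lower it slowly, watching the force.

>>> {"api": "send_rows", "payload": {
  "steps": [
    [0,0,0.003,0,-0.2],
    [0,0,0.006,0,-0.2],
    [0,0,0.008,0,-0.2],
    [0,0,0.009,0,-0.2],
    [0,0,0.01,0,-0.2],
    [0,0,0.01,0,-0.2],
    [0,0,0.01,0,-0.2]
  ]
}}

```text
time: 9.35
eef_pos: [0.6415, -0.0125, 0.0596]
tcp_rot: [0.996, 0.085, 0.0, 0.0]
contact_force: [0.1, -0.1, -0.4]
opening: 0.575
finger_force: 31.2
```

>>> {"api": "send_rows", "payload": {
  "steps": [
    [0,0,0.0005,0,-0.2],
    [0,0,0.001,0,-0.2],
    [0,0,0.001,0,-0.2]
  ]
}}

```text
time: 9.65
eef_pos: [0.6415, -0.0125, 0.0587]
tcp_rot: [0.996, 0.085, 0.0, 0.0]
contact_force: [0.4, -0.1, -0.3]
opening: 0.577
finger_force: 31.3
```

>>> {"api": "send_rows", "payload": {
  "steps": [
    [0,0,0.0005,0,-0.2],
    [0,0,0.001,0,-0.2],
    [0,0,0.001,0,-0.2]
  ]
}}

```text
time: 9.95
eef_pos: [0.6415, -0.0125, 0.0587]
tcp_rot: [0.996, 0.085, -0.0, 0.0]
contact_force: [-3.0, -0.7, 4.5]
opening: 0.577
finger_force: 31.8
```

Contact at about 4.5 N, so the slab is seated. Now I'll release it gently.

>>> {"api": "send_rows", "payload": {
  "steps": [
    [0,0,0,0,0.1],
    [0,0,0,0,0.16],
    [0,0,0,0,0.2],
    [0,0,0,0,0.25],
    [0,0,0,0,0.3],
    [0,0,0,0,0.4],
    [0,0,0,0,0.45],
    [0,0,0,0,0.45],
    [0,0,0,0,0.45]
  ],
  "squeeze": 20
}}

```text
time: 10.85
eef_pos: [0.6414, -0.0124, 0.0575]
tcp_rot: [0.996, 0.085, -0.0, -0.0]
contact_force: [-0.5, -0.2, -0.3]
opening: 0.727
finger_force: 0.0
```

>>> {"api": "send_rows", "payload": {
  "steps": [
    [0,0,-0.005,0,0.45],
    [0,0,-0.015,0,0.45],
    [0,0,-0.035,0,0.45],
    [0,0,-0.065,0,0.45],
    [-0.03,0,-0.1,0,0.45],
    [-0.06,0,-0.12,0,0.45],
    [-0.1,0,-0.13,0,0.45],
    [-0.13,0,-0.13,0,0.45],
    [-0.14,0,-0.13,0,0.45],
    [-0.14,0,-0.13,0,0.45],
    [-0.14,0,-0.13,0,0.45],
    [-0.14,0,-0.13,0,0.45]
  ]
}}

```text
time: 12.05
eef_pos: [0.5045, -0.036, 0.1877]
tcp_rot: [0.996, 0.085, 0.0, 0.0]
contact_force: [0.3, -0.1, 0.3]
opening: 0.724
finger_force: 0.0
```

Run:
```python
from h import *
st,im=snap('wrist','w7.png')
M=R.from_quat(st['tcp_rot']).as_matrix(); print(st['eef_pos'],np.degrees(np.arctan2(M[1,0],M[0,0])),st['dq'].round(3),st['tcp_rot'])
np.save('st7.npy',np.r_[st['eef_pos'],st['tcp_rot']])
cv2.imwrite('pics/w7b.png',cv2.resize(cv2.cvtColor(im[0:300,120:520],cv2.COLOR_RGB2BGR),(800,600),interpolation=cv2.INTER_CUBIC))
print(ctrl.calibration('wrist')['tool_from_camera'][:3,3])
```

```text
[ 0.50451629 -0.03604514  0.18767514] 9.721482242654535 [ 0.002  0.006  0.002 -0.     0.003 -0.001] [9.96403552e-01 8.47341966e-02 2.79114801e-04 1.52637907e-05]
[ 0.07108131  0.00097283 -0.13499785]
```

View pics/w7b.png

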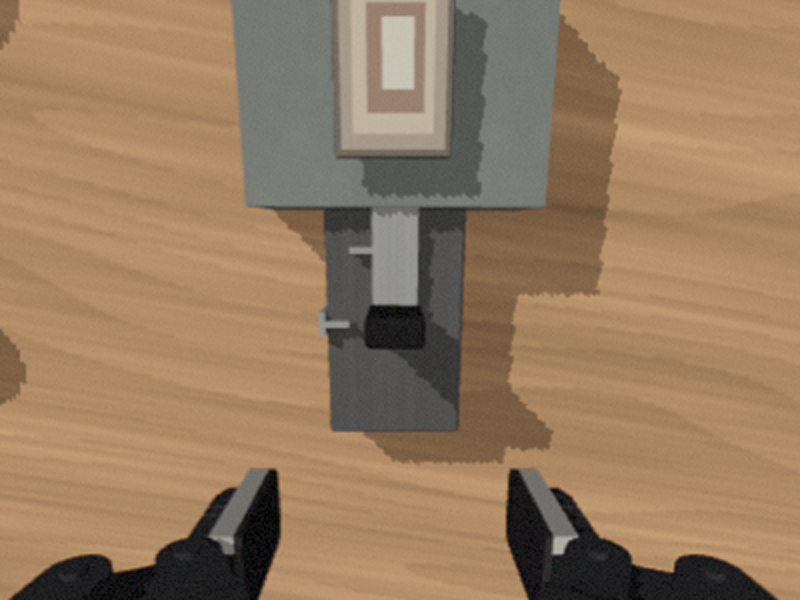

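The slab lies on the window, with its front corners at crop (336,157) and (450,157). The pointer bar is at (349–371,250), the mark bar at (322–349,324), and the tab spans (366–424, 308–347). Next come the numbers: placing error, tab position and pull distance.

Run:
```python
from h import *
a=np.load('st7.npy'); st=dict(eef_pos=a[:3],tcp_rot=a[3:]); C=cam('wrist',st)
th=np.radians(9.68); X=np.array([np.cos(th),np.sin(th),0]); Y=np.array([-np.sin(th),np.cos(th),0])
M=R.from_quat(a[3:]).as_matrix()
im=cv2.imread('pics/w7.png'); g=cv2.GaussianBlur(cv2.cvtColor(im,cv2.COLOR_BGR2GRAY),(0,0),.6).astype(int)
f=lambda L: np.array(L,float)/2+[120,0]
W=lambda L,z: np.c_[onz(C,f(L),z)@X,onz(C,f(L),z)@Y].round(4)
print('box front',W([[247,206],[546,206]],.05)); print('slab front',W([[336,157],[450,157]],.067))
print('pointer',W([[349,250],[371,250]],.046),'mark',W([[322,324],[349,324]],.046))
print('tab top front',W([[366,347],[424,347]],.09),'base back',W([[372,306],[418,306]],.046))
print('slide',W([[372,280],[419,280]],.046)); print('tcp',a[:3]@X,a[:3]@Y)
print('pointer col',g[118:133,298:305].mean(1).astype(int)); print('mark col',g[154:170,285:294].mean(1).astype(int))
for c in (310,317,325): print('tab col',g[146:180,c])
print('slab front rows',g[70:86,310:320].mean(1).astype(int))
print('slab at row 40',g[40,280:296],g[40,338:356])
```

```text
box front [[ 0.5736 -0.0534]
 [ 0.5737 -0.1933]]
slab front [[ 0.5929 -0.0972]
 [ 0.5929 -0.1461]]
pointer [[ 0.5536 -0.1004]
 [ 0.5536 -0.111 ]] mark [[ 0.5175 -0.086 ]
 [ 0.5175 -0.0996]]
tab top front [[ 0.5147 -0.1101]
 [ 0.5147 -0.135 ]] base back [[ 0.5265 -0.1113]
 [ 0.5266 -0.1342]]
slide [[ 0.5393 -0.1114]
 [ 0.5393 -0.1345]]
tcp 0.4912722764680259 -0.12036397880977796
pointer col [ 82  82  82  81  89 113 139 143 125  77  60  63  65  67  68]
mark col [ 83  81  81  81  81  90 113 139 143 126  76  55  55  57  57  61]
tab col [148 147 147 147 145 131  87  34  21  13  11  15  14  25  29  30  27  30
  27  27  25  27  29  24  28  26  24  28  49  77  84  83  83  85]
tab col [146 146 146 147 146 132  86  39  23  20  16  19  22  27  28  31  28  29
  26  25  29  27  23  24  25  29  28  30  39  54  67  81  84  85]
tab col [148 148 148 149 149 141 107  48  18  19  22  19  20  23  26  25  27  26
  29  29  28  28  28  29  29  28  22  24  35  54  59  57  58  57]
slab front rows [154 154 154 152 139 115 105  94  73  72  83  85  85  85  84  84]
slab at row 40 [122 121 122 122 119 115 110 108 111 126 145 155 155 154 156 164] [156 155 154 153 146 128 109 100  84  82  86  85  84  86  85  84  86  87]
```

The slab is square, within about 1 mm of centre along the window's x and 1–1.5 mm along y. The tab's centre is at X≈0.521, which agrees with the window minus 108 mm and the pointer minus 33 mm. The pointer-to-mark distance is about 36 mm. Now I'll grasp the tab across its 26 mm.

>>> {"api": "send_rows", "payload": {
  "steps": [
    [0.015,0.001,0.01,0,0.3],
    [0.0295,0.001,0.03,0,0.3],
    [0.0295,0.001,0.055,0,0.3],
    [0.0295,0.001,0.08,0,0.3],
    [0.0295,0.001,0.105,0,0.3],
    [0.0295,0.001,0.118,0,0.3],
    [0.0295,0.001,0.122,0,0.3],
    [0.0295,0.001,0.122,0,0.3],
    [0.0295,0.001,0.122,0,0.3]
  ]
}}

```text
time: 13.0
eef_pos: [0.5338, -0.0323, 0.0668]
tcp_rot: [0.996, 0.085, 0.001, 0.0]
contact_force: [0.5, 0.1, -0.6]
opening: 0.645
finger_force: 0.0
```

>>> {"api": "send_rows", "payload": {
  "steps": [
    [0,0,0,0,0],
    [0,0,0,0,-0.2],
    [0,0,0,0,-0.3],
    [0,0,0,0,-0.7],
    [0,0,0,0,-0.7],
    [0,0,0,0,-0.7],
    [0,0,0,0,-0.7]
  ],
  "squeeze": 60
}}

```text
time: 13.7
eef_pos: [0.5329, -0.0319, 0.0663]
tcp_rot: [0.996, 0.085, 0.0, -0.0]
contact_force: [-1.5, 1.2, 5.9]
opening: 0.296
finger_force: 59.3
```

Run:
```python
from h import *
st,im=snap('wrist','w8.png'); print(st['eef_pos'],st['opening']*85,st['finger_force'],st['contact_force'])
g=cv2.cvtColor(im,cv2.COLOR_RGB2GRAY); np.set_printoptions(linewidth=200)
C=cam('wrist',st); th=np.radians(9.68); X=np.array([np.cos(th),np.sin(th),0]); Y=np.array([-np.sin(th),np.cos(th),0])
for n,xy in (('pointer',(.5536,-.1055)),('mark',(.5175,-.093)),('pointer_end',(.5175,-.1055))):
    print(n,proj(C,xy[0]*X+xy[1]*Y+[0,0,.046]).round(1))
```

```text
[ 0.53292873 -0.03192568  0.0663092 ] 25.199497084239027 59.277459383010864 [-1.46346659  1.24219889  5.89612788]
pointer [[287.5 183.1]]
mark [[268.8 240.3]]
pointer_end [[289.1 240.3]]
```

>>> {"api": "send_rows", "payload": {
  "steps": [
    [-0.003,0,0,0,-0.7],
    [-0.007,0,0,0,-0.7],
    [-0.012,0,0,0,-0.7],
    [-0.017,0,0,0,-0.7],
    [-0.022,0,0,0,-0.7],
    [-0.027,0,0,0,-0.7],
    [-0.031,0,0,0,-0.7],
    [-0.034,0,0,0,-0.7],
    [-0.036,0,0,0,-0.7],
    [-0.036,0,0,0,-0.7],
    [-0.036,0,0,0,-0.7],
    [-0.036,0,0,0,-0.7]
  ]
}}

```text
time: 14.95
eef_pos: [0.499, -0.0377, 0.0663]
tcp_rot: [0.996, 0.084, 0.003, -0.0]
contact_force: [4.5, 4.8, 1.5]
opening: 0.292
finger_force: 59.0
```

Run:
```python
from h import *
np.set_printoptions(linewidth=220)
st,im=snap('wrist','w9.png'); _,t=snap('top','t9.png'); print(st['eef_pos'],st['opening']*85,st['finger_force'],st['contact_force'])
g0=cv2.imread('pics/w8.png',0); g=cv2.cvtColor(im,cv2.COLOR_RGB2GRAY)
C=cam('wrist',st); th=np.radians(9.68); X=np.array([np.cos(th),np.sin(th),0]); Y=np.array([-np.sin(th),np.cos(th),0])
print('tcp X',st['eef_pos']@X)
for n,xy in (('mark',(.5175,-.093)),('pointer_end',(.5175,-.1055))): print(n,proj(C,xy[0]*X+xy[1]*Y+[0,0,.046]).round(1))
print(g[165:215:1,255:305:2])
T=cv2.imread('pics/top1.png',0); t=cv2.cvtColor(t,cv2.COLOR_RGB2GRAY); Ct=cam('top')
print('top proj',proj(Ct,[.5175*X-.093*Y+[0,0,.046],.5175*X-.1055*Y+[0,0,.046]]).round(1))
```

```text
[ 0.49899291 -0.0377132   0.06630215] 24.842211579438768 59.04570758342743 [4.45208711 4.75068215 1.45121496]
tcp X 0.48554706150432575
mark [[266. 186.]]
pointer_end [[287.5 186. ]]
[[161 161  97 ... 163 159 160]
 [161 160  96 ... 161 162 159]
 [160 161  94 ... 161 161 162]
 ...
 [167 165 168 ... 162 160 161]
 [165 168 168 ... 162 159 158]
 [161 162 166 ... 161 159 161]]
top proj [[317.2 221.2]
 [321.8 220.3]]
```

Run:
```python
import cv2,numpy as np,sys
np.set_printoptions(linewidth=250,threshold=sys.maxsize)
g=cv2.imread('pics/w9.png',0); print(g[172:202,252:312:2])
```

```text
[[149 126 112  99  87  91  95  91  91  90  90  91  93  90  94  88  87  93  90  91  91  92 100 157 159 160 159 159 160 157]
 [143 116 111  81  89  91  93  90  89  89  90  90  90  90  95  92  91  94  91  92  93  90 100 158 161 162 160 159 160 156]
 [124 116 104  71  90  93  89  92  89  88  89  90  91  96  95  89  88  90  90  92  92  92  99 160 159 160 160 161 160 156]
 [125 127  85  63  86  91  91  93  90  90  92  92  94  96  97  91  89  90  89  94  90  94  99 159 159 160 159 159 162 159]
 [160 155  73  61  86  94  89  87  90  87  93  89  92  90  95  93  89  90  89  92  90  92  97 158 160 161 160 161 161 157]
 [160 159  74  62  84  92  96  89  94  90  89  92  94  96  94  91  89  92  91  87  91  94  98 161 162 160 158 162 162 157]
 [161 158  74  55  70  88  92  89  88  89  89  91  87  92 105  97 100 101 100  97 103  99 107 160 160 162 159 160 162 157]
 [157 158  73  59  59  74  88  92  89  88  88  93  94  99 115 116 115 121 114 116 116 113 120 158 161 161 160 159 161 157]
 [156 157  77  61  58  63  75 100 103  99 102 104  99 113 134 133 131 136 133 131 133 132 134 160 161 160 157 159 15
[... 1890 characters left out ...]
 63  63  72  58  84  88  75  89  86  71  63  78  92  90 160 162 159 155 159 157 158]
 [159 161 160 164 121  58  60  62  62  61  62  85  75  90  94  83  85  89  82  69  74  90  86 151 161 158 158 160 158 158]
 [160 160 159 162 123  61  64  56  61  63  67  90  90  96  88  89  88  88  93  80  78  92  90 151 158 160 160 158 158 158]
 [161 162 162 163 129  55  63  58  65  57  73  94  86  88  92  92  87  92  91  94  91  93  90 149 160 159 158 159 157 156]
 [162 164 162 162 146  58  61  62  58  62  73  92  88  95  96  93  88  89  89  92  92  91  95 152 158 158 160 161 161 158]
 [160 165 165 165 150  80  64  60  64  64  77  89  89  95  94  91  90  92  91  91  89  90  90 151 162 161 157 157 161 156]]
```

The pixel rows show the pointer's top face at rows 181–186 and the mark's at 184–189. The pointer is short by about 2.9 rows, or 1.8 mm, so I'll pull that much further.

>>> {"api": "send_rows", "payload": {
  "steps": [
    [-0.001,0,0,0,-0.7],
    [-0.0019,0,0,0,-0.7],
    [-0.0019,0,0,0,-0.7],
    [-0.0019,0,0,0,-0.7],
    [-0.0019,0,0,0,-0.7]
  ]
}}

```text
time: 15.55
eef_pos: [0.4972, -0.038, 0.0663]
tcp_rot: [0.996, 0.084, 0.003, -0.0]
contact_force: [5.4, 5.0, 1.1]
opening: 0.297
finger_force: 58.9
```

```bash
cat > e.py <<'E'
from h import *
st,im=snap('wrist','w10.png'); print(st['time'],st['eef_pos'],st['finger_force'],st['contact_force'])
g=cv2.cvtColor(im,cv2.COLOR_RGB2GRAY)
print('pointer',g[170:196,282:294].mean(1).astype(int)); print('mark',g[170:196,262:273].mean(1).astype(int))
E
python3 e.py
```

```text
15.55 [ 0.49720819 -0.03801002  0.06633172] 58.942041993141174 [5.43129695 5.00695843 1.14027229]
pointer [ 91  91  90  91  92  90  90  91 100 115 132 154 155 155 156 147  75  59
  61  63  61  63  69  75  81  87]
mark [ 91  89  91  90  90  89  88  90 102 116 132 157 158 157 155 130  70  60
  62  62  63  62  62  62  61  62]
```

The pointer is level with the mark, with both profiles on rows 181–185. Last, I'll check that the hold is steady and the slab hasn't moved.

>>> {"api": "send_rows", "payload": {
  "steps": [
    [0,0,0,0,-0.7],
    [0,0,0,0,-0.7],
    [0,0,0,0,-0.7],
    [0,0,0,0,-0.7],
    [0,0,0,0,-0.7],
    [0,0,0,0,-0.7]
  ]
}}

```text
time: 16.2
eef_pos: [0.4972, -0.038, 0.0663]
tcp_rot: [0.996, 0.084, 0.003, -0.0]
contact_force: [6.5, 4.8, 0.9]
opening: 0.295
finger_force: 58.9
```

```bash
python3 e.py
python3 - <<'E'
from h import *
a=cv2.imread('pics/w10.png'); st=ctrl.get_state(); C=cam('wrist',st)
M=R.from_quat(st['tcp_rot']).as_matrix(); th=np.radians(9.68); X=np.array([np.cos(th),np.sin(th),0]); Y=np.array([-np.sin(th),np.cos(th),0])
rgb=a[...,::-1].copy(); P=np.array([x*X+y*Y+[0,0,.067] for x in(.5937,.6637) for y in(-.0978,-.1478)])
print(proj(C,P).round(1).tolist())
_,t=snap('top','t10.png')
h=cv2.cvtColor(t,cv2.COLOR_RGB2HSV); m=((h[...,0]<25)&(h[...,1]>22)&(h[...,1]<110)&(h[...,2]>120)).astype(np.uint8)
Ct=cam('top'); c=(.6287*X-.1228*Y); u,v=proj(Ct,c+[0,0,.067])[0].astype(int); print('window px',u,v)
n,l,s,ce=cv2.connectedComponentsWithStats(m[v-25:v+25,u-25:u+25]); i=1+s[1:,4].argmax(); q=onz(Ct,ce[i]+[u-25,v-25],.067)[0]
print(s[i],'slab X,Y',q@X,q@Y)
E
```

```text
16.2 [ 0.49719025 -0.0380058   0.06630418] 58.94285202026367 [6.53230104 4.75227226 0.93228458]
pointer [ 91  90  90  90  89  90  91  90  99 115 132 154 155 154 156 146  75  59
  61  62  61  62  68  74  80  86]
mark [ 90  90  90  90  90  89  88  91 101 116 132 156 157 158 154 129  70  59
  62  62  60  61  62  62  61  61]
[[259.5, 21.0], [376.1, 21.0], [248.0, -203.3], [388.2, -203.3]]
window px 320 177
[   0    2   50   48 1123] slab X,Y 0.6388814636075055 -0.11836432871305366
```

Run:
```python
from h import *
g=cv2.imread('pics/w10.png',0); print(g[10:32,300:330].mean(1).astype(int)); print(g[12,250:275],g[12,362:386])
ctrl.sign_off()
```

```text
[166 166 167 166 135 113 115 116 116 116 106  85  65  52  45  48  78  94
  94  94  94  93]
[127 134 132 132 132 129 119 117 118 117 116 120 137 162 166 169 166 164
 167 167 168 169 167 167 166] [165 165 163 163 142 115 115 114 118 102  84  95  95  95  93  92  95  94
  92  98  93  94  96  91]
the job is handed in; nothing more can be done
```

The job is handed in: the slab is released on the window, square and within about 1–2 mm of centre by my measurements, and the gripper is holding the tab with the pointer level with the mark (finished at about 16 s of the 56 s allowed).

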